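# Lean the rinsed clay guide on the drying stand

### The job

In this pottery workshop the pale wooden rolling guide with the blue end has just been rinsed. Lean it on the drying stand to dry: its plain end down on the base board, against the red stop, and the blue end up, leaning over the top of the low white wall. Let go of it there and leave the dark guide where it lies.

Things in the scene. Friction and masses are not known exactly. Their poses are not given: they have to be found in the camera images.
- guide_mid (a point): Centre of the rolling guide to lean: straight pale wooden stick, 300 mm long, 40 wide, 18 thick, about 150 g, its last 45 mm painted blue. It starts lying flat on the table, clear on both sides. x runs along it to the blue end, y across its width, z out of its upper broad face, 9 mm from this point.
- guide_foot (a point): Centre of the guide's plain end face, 150 mm from guide_mid along -x; same axes as guide_mid.
- stand: Drying stand, fixed. Origin: centre of its underside, at table height; x from stop to wall (to robot's left), y along the wall, z up. Base 260 x 180 mm (x, y), top at z = 18 mm. White wall 20 mm thick: face to the stop at x = 90, top at z = 158. Red stop 14 mm thick: face to the wall at x = -90, top at z = 44. Both 180 mm wide. The leaned guide rests at 40 degrees, centre near x = 31, z = 121.
- spare_mid (a point): Centre of the other guide, to be left alone: the same size (300 x 40 x 18 mm, x along it), but dark brown wood without blue. It lies flat on the table.

How it is judged (in metres and radians):
At the end, for the whole second after the job is handed in: The pale guide rests on the stand, released: plain end on the base within 15 mm of the red stop, blue end up, on the wall's top at about 40 degrees (within 10), square to the wall within 12 degrees, within 70 mm of the stand's middle; the dark guide moved under 20 mm (x of guide_foot in the frame of stand between -0.098 and -0.069 m and z of guide_foot in the frame of stand between 0.012 and 0.038 m and y of guide_foot in the frame of stand between -0.07 and 0.07 m and y of guide_mid in the frame of stand between -0.07 and 0.07 m and z of guide_mid in the frame of stand between 0.098 and 0.145 m and angle between the x axis of guide_mid and the x axis of stand, either way round below 0.88 rad and angle between the x axis of guide_mid and the z axis of stand, either way round below 1.06 rad and angle between the x axis of guide_mid and the y axis of stand, either way round above 1.36 rad and linear speed of guide below 0.02 m/s and angular speed of guide below 0.1 rad/s and distance of spare_mid from where it was at the start of the episode below 0.02 m); the robot touches nothing.
It fails at once if the dark guide is moved by more than 20 mm (distance of spare_mid from where it was at the start of the episode above 0.02 m).
It also fails if it takes over 42 s, if anything falls off the work surface, if the arm or the gripper's body presses on something with over 40 N, if the wrist force passes 120 N, or if a joint passes its speed limit or range.

### The arm

A 6-joint arm with a two-finger parallel gripper is mounted at the origin on the work surface. World frame = base frame: x ahead of the robot, y to its left, z up, the work surface at z = 0. Lengths are in mm, angles in rad, forces in N, time in s.
With the tool pointing down it reaches from about 300 to 775 mm from the base axis. Payload 14.6 kg.
Tool frame: the origin (TCP) lies on the front face of the gripper's body, between the roots of the fingers; the fingertips stand 97 mm ahead of it and the grasp point (between the pads) lies 78 mm ahead of it; z points along the fingers, y is the line along which they close (so a half turn about z gives the same grasp; the last joint's range is limited). The gripper opens to 94 mm and grips with 3 to 60 N. Pads are 16 mm wide; open, the fingers measure 119 mm over their backs; the gripper's body (75 mm by 177 mm) begins 78 mm behind the grasp point.
Start: joints at [1.058, 0.3, 1.521, -0, 1.321, -0.067], TCP at [237.145, 496.238, 302.646] pointing down, gripper open.
Joint ranges: [-3.03, 3.03], [-0.79, 2.21], [0.23, 2.52], [-1.04, 4.18], [0, 3.07], [-2.55, 2.55]. Speed limits (rad/s): [2.22, 2.22, 2.57, 3.14, 3.14, 3.14].

### API

Orientations are given as [roll, pitch, yaw] about the fixed x, y, z axes, in that order (R = Rz(yaw) Ry(pitch) Rx(roll)).
In Python, from cell import * gives the robot as it stands.
- The arm moves only by the tool carry_out, never from a script. Its arguments are lists of equal length, an entry for each row: "slide": the shift along the world's x, y, z scaled (see below), a list of three; "dr": the turn, a rotation vector about the world's x, y, z scaled (see below), a list of three; "gripper": the opening in per cent of the stroke, from 0 (shut) to 100 (fully open). A call has 1 to 10 rows; each row is the pose to reach, as a shift and turn from the pose commanded when the call began, turning the shorter way round; what a row does not reach only later rows make up. The controller multiplies each number of a shift by 0.25 m and each number of a turn by 360 degrees. A row lasts 1/12 s, in which the tool goes at most 41.7 mm and 7.16 degrees, less where a joint would pass 70% of its speed; a pose out of reach is approached as far as the arm can. A call with a number of a shift or a turn outside -1 to 1 is refused whole. A call with a gripper value outside its range is refused whole. The fingers move at their own pace and stop on an object; "newtons" is the grip in N (left out, the last holds). Time passes only in rows, so rows that repeat a pose let the fingers close. It gives the time, the measured TCP pose, the force, the opening and the grip force at its end, in the units of the state.
- read_state(): the state, without advancing time (a new reading comes with each control period).
- camera(name): name is "scene" or "top"; returns the picture (400x640x3 uint8, red, green, blue); there is no depth.
- camera_model(name): a dict with "vfov" (degrees; the focal length in pixels is half the picture's height over the tangent of half this angle, whatever the lens; pixels are square), "cx", "cy" (the principal point, pixels), "R" (3x3) and "t" (3): a world point X has camera coordinates R X + t. Camera axes: x right, y down, z forward; pixel columns grow to the right and rows downward; lengths in mm; the calibration is good to about 2 mm. A picture is of the moment at which its call begins. camera_model takes no time and is no camera call.
- sign_off(): hands the job in; it is judged then, once.
The state is a dict: "clock": time; "joints": joint angles; "qd": joint speeds; "effort": joint torques, N m; "eef_pos": TCP position; "eef_rot": TCP orientation; "wrist_force": force on the tool from outside, world axes, zero at the start; "moment": the same for the moment, N m; "finger_gap": finger opening in mm; "finger_force": force on a finger pad.
Only numpy, scipy, OpenCV 4.12 (cv2) and the standard library are available. Lean on these libraries where they do the work, as an engineer would, in place of code of your own. Each camera call takes 0.05 s, during which the arm holds its last target. There are 200 camera calls.

## Working session

There is one attempt and no reset: what is moved stays moved. The work goes in short steps, Python scripts to look and compute and a tool call to move; the robot and the scene stay as the last step left them, time stands still between calls to the robot, and variables do not carry over. Pictures are saved under pics/ and viewed, at most 10 in all, crops included, and the job is handed in when it is done.

Besides the shell and the picture viewer there is one more tool, called as name(argument=value, ...) on one line, values as JSON. carry_out: Moves the arm, as the interface text tells. Its arguments: {"type":"object","properties":{"slide":{"type":"array","items":{"type":"array","items":{"type":"number","minimum":-1,"maximum":1}}},"dr":{"type":"array","items":{"type":"array","items":{"type":"number","minimum":-1,"maximum":1}}},"gripper":{"type":"array","items":{"type":"number"}},"newtons":{"type":"number"}},"required":["slide","dr","gripper"]}

```bash
mkdir -p pics; python3 - <<'E'
from cell import *
import cv2
for n in("scene","top"):
    im=camera(n); cv2.imwrite(f"pics/{n}0.png",im[:,:,::-1]); m=camera_model(n); print(n,m)
s=read_state(); print(s)
E
```

```text
scene {'vfov': 57.68162175254968, 'cx': 315.907739488615, 'cy': 196.1282474110894, 'R': array([[-0.68705276,  0.72647939,  0.01364563],
       [ 0.60505565,  0.5824155 , -0.54286264],
       [-0.40232594, -0.36471891, -0.83971064]]), 't': array([ 392.59576969, -299.89395764,  940.17929747])}
top {'vfov': 57.7567923444517, 'cx': 322.26253396942593, 'cy': 206.8267155960286, 'R': array([[-0.01734602, -0.99984006, -0.00435435],
       [-0.99734343,  0.01761053, -0.07068203],
       [ 0.07074741,  0.00311673, -0.99748939]]), 't': array([-48.2473594 , 530.85539822, 849.45131883])}
{'clock': 0.1, 'joints': array([ 1.05842988e+00,  3.00397303e-01,  1.52149279e+00,  1.11373512e-05,
        1.32067856e+00, -6.66077121e-02]), 'qd': array([-0.00012475, -0.0009683 , -0.00102544,  0.00115087, -0.00159878,
       -0.0005824 ]), 'effort': array([ 1.90215571e-03, -5.32645226e+01, -3.53283584e+01,  7.10298331e-02,
        2.34896585e-02, -3.88178023e-05]), 'eef_pos': array([237.07215327, 496.14524907, 302.16410625]), 'eef_rot': array([-3.14061953e+00, -7.57253437e-05,  2.69583112e+00]), 'wrist_force': array([0.49360515, 0.16726189, 0.55792893]), 'moment': array([0.0200537 , 0.01839059, 0.05930576]), 'finger_force': 0.0, 'finger_gap': 93.9365253364627}
```

View pics/top0.png

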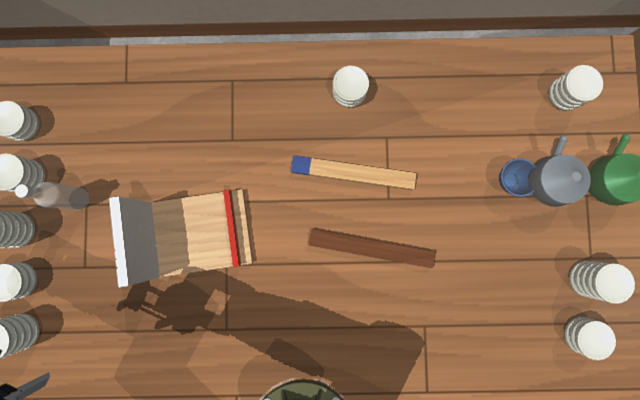

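View pics/scene0.png

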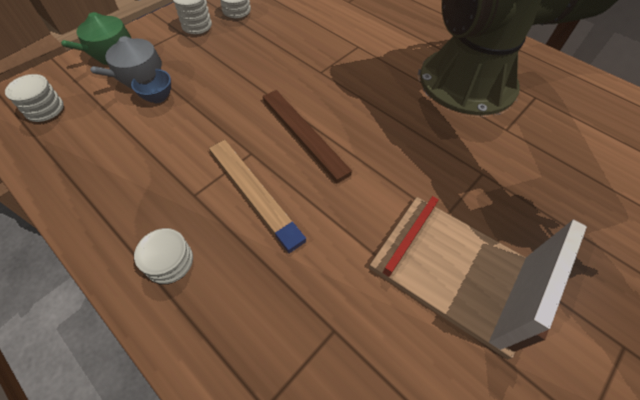

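Top view: the pale guide runs from its blue end at (300,165) to its plain end at (416,181). The dark guide runs from (310,236) to (436,258). The stand is on the left, with the wall top at x≈110–128 and the red stop around (232,228). The scene view agrees, and nothing is blocking either guide.

```bash
cat >h.py <<'E'
from cell import *
import cv2, numpy as np
def ray(name,uv,z):
    m=camera_model(name); f=200/np.tan(np.radians(m["vfov"]/2)); R=np.array(m["R"]);t=np.array(m["t"])
    uv=np.atleast_2d(uv).astype(float)
    d=np.c_[(uv[:,0]-m["cx"])/f,(uv[:,1]-m["cy"])/f,np.ones(len(uv))]@R; c=-R.T@t
    return c+d*((z-c[2])/d[:,2])[:,None]
def masks(im):
    h=cv2.cvtColor(im,cv2.COLOR_RGB2HSV); H,S,V=[h[:,:,i].astype(int) for i in range(3)]
    return dict(blue=(H>105)&(H<130)&(S>120),red=((H<5)|(H>174))&(S>180)&(V>120),white=(S<40)&(V>190),
      pale=(H>10)&(H<25)&(V>190)&(S<150),dark=(V<125)&(H<15)&(S>120))
def blob(mask,roi):
    x0,y0,x1,y1=roi; m=np.zeros(mask.shape,np.uint8); m[y0:y1,x0:x1]=mask[y0:y1,x0:x1]*255
    c=max(cv2.findContours(m,cv2.RETR_EXTERNAL,cv2.CHAIN_APPROX_NONE)[0],key=cv2.contourArea)
    return c, cv2.boxPoints(cv2.minAreaRect(c))
E
python3 - <<'E'
from h import *
np.set_printoptions(precision=1,suppress=True)
for n,rois in (("top",dict(blue=(270,140,340,190,18),pale=(280,140,440,200,18),dark=(295,215,450,275,18),red=(215,180,250,280,44),white=(100,185,140,295,158))),
  ("scene",dict(blue=(260,210,320,260,18),pale=(200,130,310,250,18),dark=(255,85,355,185,18),red=(380,195,445,275,44),white=(490,220,590,350,158)))):
    M=masks(camera(n))
    for k,r in rois.items():
        try: c,b=blob(M[k],r[:4])
        except Exception as e: print(n,k,'none'); continue
        w=ray(n,b,r[4]); e=np.linalg.norm(np.diff(w[:3],axis=0)[:,:2],axis=1)
        print(n,k,cv2.contourArea(c),'mid',w.mean(0)[:2],'edges',e,'\n',b.ravel(),w[:,:2].ravel())
E
```

```text
top blue 221.5 mid [633.2  -6.4] edges [37.2 40. ] 
 [291.2 171.2 293.1 156.  309.5 158.1 307.6 173.2] [617.6  15.9 654.5  10.9 648.8 -28.7 611.9 -23.6]
top pale 1556.0 mid [ 609.9 -155.5] edges [ 38.6 255.1] 
 [308.9 173.4 311.2 157.7 415.9 172.7 413.7 188.4] [ 611.3  -26.8  649.5  -32.8  608.4 -284.5  570.5 -277.8]
top dark 1514.0 mid [ 433.6 -174.4] edges [ 88.3 366.9] 
 [295.  264.  295.5 226.7 449.5 229.  448.9 266.3] [ 395.3    9.5  483.5    7.1  471.7 -359.6  383.8 -354.6]
top red 329.5 mid [483.9 155.3] edges [ 12.7 177.2] 
 [223.2 190.2 228.7 189.5 238.3 265.3 232.9 266. ] [571.1 172.8 572.5 160.2 396.7 137.8 395.3 150.3]
top white 792.0 mid [458.9 351.5] edges [ 20.2 179.1] 
 [108.3 197.4 118.3 196.3 128.  285.2 118.  286.3] [546.7 373.3 548.6 353.2 371.  329.9 369.2 349.7]
scene blue 365.5 mid [635.6  -5.1] edges [38.5 42.8] 
 [275.9 232.8 291.9 220.8 304.5 237.6 288.5 249.6] [650.7 -27.5 612.4 -24.2 621.1  17.7 658.2  13.6]
scene pale none
scene dark 3040.0 mid [ 447.2 -180.9] edges [127.8 357.3] 
 [234.7 109.1 262.1  76.6 363.5 162.  336.1 194.5] [ 496.1 -332.1  374.7 -371.9  408.4  -16.3  509.8   -3.4]
scene red 337.0 mid [486.7 158.4] edges [176.9  11.8] 
 [385.6 267.1 432.5 196.3 437.8 199.9 391.  270.6] [574.8 164.2 399.4 141.6 399.1 153.4 573.6 174.5]
scene white 1452.5 mid [461.9 353.1] edges [178.5  20.7] 
 [534.1 321.2 571.9 220.2 586.9 225.8 549.1 326.8] [553.4 356.2 376.6 331.9 370.6 351.7 546.9 372.9]
```

The sizes check out: guide about 298 mm long, and stop to wall 197 mm centre to centre. That gives guide_mid ≈ (613.5, -133.5) with its axis at 81.0°, and the stand origin ≈ (473, 253) with its x axis at 97.3°. Next I'll move above the guide.

carry_out(slide=[[0.1,-0.17,0],[0.2,-0.33,0],[0.3,-0.5,0],[0.4,-0.67,0],[0.5,-0.83,0],[0.6,-1,0],[0.6,-1,0],[0.6,-1,0]], dr=[[0,0,-0.012],[0,0,-0.024],[0,0,-0.035],[0,0,-0.047],[0,0,-0.058],[0,0,-0.07],[0,0,-0.07],[0,0,-0.07]], gripper=[100,100,100,100,100,100,100,100], newtons=30)

```text
clock: 0.87
eef_pos: [389.7, 241.5, 302.7]
eef_rot: [-3.142, 0.001, 2.25]
wrist_force: [0.3, -0.4, 0.0]
finger_gap: 94.1
finger_force: 0.0
```

carry_out(slide=[[0.1,-0.17,0],[0.2,-0.33,0],[0.3,-0.5,0],[0.4,-0.67,0],[0.5,-0.83,0],[0.6,-1,0],[0.6,-1,0],[0.6,-1,0]], dr=[[0,0,-0.012],[0,0,-0.024],[0,0,-0.035],[0,0,-0.047],[0,0,-0.058],[0,0,-0.07],[0,0,-0.07],[0,0,-0.07]], gripper=[100,100,100,100,100,100,100,100])

```text
clock: 1.53
eef_pos: [539.2, -8.6, 302.0]
eef_rot: [-3.141, 0.001, 1.812]
wrist_force: [0.1, -0.0, 0.7]
finger_gap: 93.9
finger_force: 0.0
```

carry_out(slide=[[0.08,-0.13,-0.1],[0.15,-0.26,-0.2],[0.23,-0.39,-0.3],[0.28,-0.48,-0.4],[0.306,-0.519,-0.49],[0.306,-0.519,-0.49],[0.306,-0.519,-0.49],[0.306,-0.519,-0.49]], dr=[[0,0,-0.013],[0,0,-0.026],[0,0,-0.039],[0,0,-0.052],[0,0,-0.064],[0,0,-0.064],[0,0,-0.064],[0,0,-0.064]], gripper=[100,100,100,100,100,100,100,100])

```text
clock: 2.2
eef_pos: [613.8, -132.7, 181.2]
eef_rot: [3.141, -0.0, 1.416]
wrist_force: [-0.8, 0.6, 0.5]
finger_gap: 94.1
finger_force: 0.0
```

```bash
python3 - <<'E'
from h import *
s=read_state(); print(s["eef_pos"],s["eef_rot"],s["joints"])
cv2.imwrite("pics/t1.png",camera("top")[:,:,::-1])
s=read_state(); print(s["eef_pos"],s["eef_rot"],s["wrist_force"])
E
```

```text
[ 613.81757622 -132.65499397  181.23889665] [ 3.14061262e+00 -3.18501461e-05  1.41643306e+00] [-2.71196090e-01  5.86618866e-01  1.40414950e+00  1.59825256e-04
  1.14985465e+00 -1.16898047e-01]
[ 613.93405568 -132.52626851  181.88364428] [3.13945311e+00 1.39616513e-04 1.41655268e+00] [-1.16139117  1.50929689 -0.24167666]
```

View pics/t1.png

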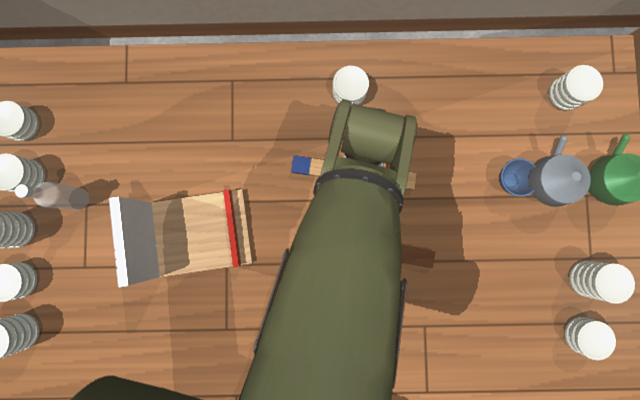

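The arm hides most of the view, but the guide ends still show on both sides of the wrist, at (305,165) and (412,181). It's centred, so I'll descend and grip.

carry_out(slide=[[0,0,-0.1],[0,0,-0.2],[0,0,-0.26],[0,0,-0.3],[0,0,-0.318],[0,0,-0.318],[0,0,-0.318],[0,0,-0.318]], dr=[[0,0,0],[0,0,0],[0,0,0],[0,0,0],[0,0,0],[0,0,0],[0,0,0],[0,0,0]], gripper=[100,100,100,100,100,100,100,100])

```text
clock: 2.92
eef_pos: [614.2, -133.5, 102.1]
eef_rot: [3.139, 0.0, 1.414]
wrist_force: [-0.1, 0.3, -0.2]
finger_gap: 93.9
finger_force: 0.0
```

carry_out(slide=[[0,0,0],[0,0,0],[0,0,0],[0,0,0],[0,0,0],[0,0,0],[0,0,0],[0,0,0],[0,0,0],[0,0,0]], dr=[[0,0,0],[0,0,0],[0,0,0],[0,0,0],[0,0,0],[0,0,0],[0,0,0],[0,0,0],[0,0,0],[0,0,0]], gripper=[70,55,35,35,35,35,35,35,35,35], newtons=30)

```text
clock: 3.75
eef_pos: [613.7, -133.5, 100.6]
eef_rot: [-3.142, 0.0, 1.414]
wrist_force: [-0.3, 0.4, -0.4]
finger_gap: 39.6
finger_force: 30.0
```

carry_out(slide=[[0,0,0.06],[0,0,0.16],[0,0,0.3],[0,0,0.44],[0,0,0.58],[0,0,0.7],[0,0,0.8],[0,0,0.8],[0,0,0.8]], dr=[[0,0,0],[0,0,0],[0,0,0.01],[0,0,0.02],[0,0,0.03],[0,0,0.04],[0,0,0.045],[0,0,0.045],[0,0,0.045]], gripper=[35,35,35,35,35,35,35,35,35])

```text
clock: 4.5
eef_pos: [613.7, -133.5, 301.4]
eef_rot: [3.14, 0.001, 1.696]
wrist_force: [-0.0, 1.0, -2.5]
finger_gap: 39.7
finger_force: 30.0
```

carry_out(slide=[[-0.03,0.08,0],[-0.07,0.18,0],[-0.11,0.29,0],[-0.15,0.4,0],[-0.19,0.51,0],[-0.23,0.61,0],[-0.26,0.68,0],[-0.275,0.72,0],[-0.275,0.72,0],[-0.275,0.72,0]], dr=[[0.005,0.001,0],[0.012,0.002,0],[0.02,0.003,0],[0.028,0.004,0],[0.036,0.005,0],[0.044,0.006,0],[0.051,0.007,0],[0.055,0.007,0],[0.055,0.007,0],[0.055,0.007,0]], gripper=[35,35,35,35,35,35,35,35,35,35])

```text
clock: 5.33
eef_pos: [544.7, 46.4, 299.4]
eef_rot: [-3.139, -0.348, 1.696]
wrist_force: [-0.1, -0.5, -1.9]
finger_gap: 40.0
finger_force: 30.0
```

carry_out(slide=[[-0.03,0.08,0],[-0.07,0.18,0],[-0.11,0.29,0],[-0.15,0.4,0],[-0.19,0.51,0],[-0.23,0.61,0],[-0.26,0.68,0],[-0.275,0.72,0],[-0.275,0.72,0],[-0.275,0.72,0]], dr=[[0.005,0.001,0],[0.012,0.002,0],[0.02,0.003,0],[0.028,0.004,0],[0.036,0.005,0],[0.044,0.006,0],[0.051,0.007,0],[0.055,0.007,0],[0.055,0.007,0],[0.055,0.007,0]], gripper=[35,35,35,35,35,35,35,35,35,35])

```text
clock: 6.17
eef_pos: [476.4, 225.9, 300.0]
eef_rot: [-3.14, -0.695, 1.696]
wrist_force: [0.1, -1.1, -1.8]
finger_gap: 39.7
finger_force: 30.0
```

```bash
python3 - <<'E'
from h import *
cv2.imwrite("pics/s2.png",camera("scene")[:,:,::-1])
s=read_state()
from scipy.spatial.transform import Rotation as Ro
R=Ro.from_euler("xyz",s["eef_rot"]).as_matrix(); print(s["eef_pos"],s["wrist_force"],s["joints"],s["finger_gap"])
a=np.radians(97.26); S=np.array([[np.cos(a),-np.sin(a),0],[np.sin(a),np.cos(a),0],[0,0,1]]); o=np.array([473,253.1,0])
m=S.T@(np.array(s["eef_pos"])+R[:,2]*91.6-o); x=S.T@R[:,0]
print("mid",m,"foot",m-150*x,"axis",x)
E
```

```text
[476.65720549 225.66191681 300.24091653] [-0.1015019  -0.47368701 -1.81783068] [ 0.15851637  0.2387019   1.70198026  0.73441514  1.26945681 -0.21878865] 39.826469922547936
mid [ 3.09697427e+01 -1.72932149e-01  2.29879458e+02] foot [-8.42508328e+01  5.66485149e-02  1.33836935e+02] axis [ 0.76813717 -0.00153054  0.64028349]
```

View pics/s2.png

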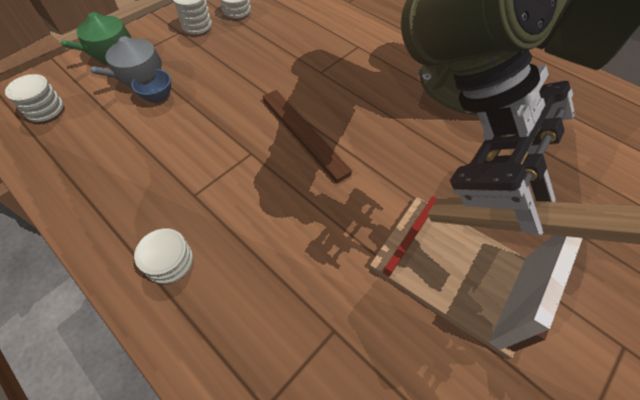

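The guide is held, tilted at 40° and square over the stand. Its foot, near (432,208), is just inside the stop. From the gripper pose the foot would land about on the stop face, so I'll shift 4 mm toward the wall while descending.

carry_out(slide=[[-0.002,0.016,-0.06],[-0.002,0.016,-0.14],[-0.002,0.016,-0.22],[-0.002,0.016,-0.29],[-0.002,0.016,-0.34],[-0.002,0.016,-0.37],[-0.002,0.016,-0.39],[-0.002,0.016,-0.4],[-0.002,0.016,-0.4],[-0.002,0.016,-0.4]], dr=[[0,0,0],[0,0,0],[0,0,0],[0,0,0],[0,0,0],[0,0,0],[0,0,0],[0,0,0],[0,0,0],[0,0,0]], gripper=[35,35,35,35,35,35,35,35,35,35])

```text
clock: 7.05
eef_pos: [475.9, 230.5, 201.3]
eef_rot: [3.141, -0.697, 1.697]
wrist_force: [-0.3, 0.0, -1.9]
finger_gap: 39.8
finger_force: 30.0
```

```bash
python3 - <<'E'
from h import *
a=camera("scene");b=camera("top")
cv2.imwrite("pics/s3.png",np.vstack([cv2.resize(a[130:360,340:640],None,fx=1.3,fy=1.3),cv2.resize(b[150:320,60:360],None,fx=1.3,fy=1.3)])[:,:,::-1])
s=read_state(); print(s["eef_pos"],s["eef_rot"],s["wrist_force"])
c,bx=blob(masks(b)["blue"],(40,150,300,320)); print(cv2.contourArea(c),bx.ravel(),ray("top",bx.mean(0),215))
E
```

```text
[475.86359894 230.52932282 201.32958042] [ 3.14063602 -0.69679382  1.69758761] [-0.90024642 -0.01532505 -1.19026265]
531.0 [ 66.78049 235.02437  94.87805 231.90242  97.14635 252.31706  69.04878
 255.43901] [[455.74978057 385.92607852 215.        ]]
```

View pics/s3.png

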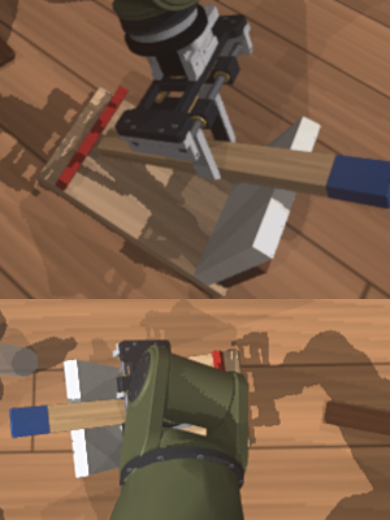

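The blue end is measured at (456, 386) against an expected (456, 386), so the guide hasn't slipped in the grip. It passes over the wall and its foot is inside the stop. Next are the last 5–6 mm, then release.

carry_out(slide=[[0,0,-0.008],[0,0,-0.014],[0,0,-0.018],[0,0,-0.022],[0,0,-0.022],[0,0,-0.022]], dr=[[0,0,0],[0,0,0],[0,0,0],[0,0,0],[0,0,0],[0,0,0]], gripper=[35,35,35,35,35,35])

```text
clock: 7.65
eef_pos: [475.6, 230.5, 195.1]
eef_rot: [-3.141, -0.697, 1.697]
wrist_force: [0.1, -0.1, -2.5]
finger_gap: 39.7
finger_force: 30.0
```

carry_out(slide=[[0,0,-0.004],[0,0,-0.008],[0,0,-0.008],[0,0,-0.008]], dr=[[0,0,0],[0,0,0],[0,0,0],[0,0,0]], gripper=[35,35,35,35])

```text
clock: 7.98
eef_pos: [475.8, 230.5, 193.4]
eef_rot: [-3.142, -0.697, 1.697]
wrist_force: [-0.7, -1.1, 2.1]
finger_gap: 39.8
finger_force: 30.0
```

carry_out(slide=[[0,0,0],[0,0,0],[0,0,0],[0,0,0],[0,0,0],[0,0,0],[0,0,0],[0,0,0],[0,0,0],[0,0,0]], dr=[[0,0,0],[0,0,0],[0,0,0],[0,0,0],[0,0,0],[0,0,0],[0,0,0],[0,0,0],[0,0,0],[0,0,0]], gripper=[44,46,48,50,54,60,66,72,80,80])

```text
clock: 8.82
eef_pos: [475.6, 230.5, 193.1]
eef_rot: [-3.141, -0.697, 1.697]
wrist_force: [0.3, 0.6, 1.1]
finger_gap: 74.3
finger_force: 0.0
```

carry_out(slide=[[0.005,-0.04,0.048],[0.01,-0.08,0.096],[0.016,-0.13,0.156],[0.024,-0.19,0.229],[0.034,-0.27,0.325],[0.044,-0.35,0.422],[0.05,-0.4,0.481],[0.05,-0.4,0.481],[0.05,-0.4,0.481]], dr=[[0,0,0],[0,0,0],[0,0,0],[0,0,0],[0,0,0],[0,0,0],[0,0,0],[0,0,0],[0,0,0]], gripper=[80,80,80,80,80,80,80,80,80])

```text
clock: 9.57
eef_pos: [488.2, 130.2, 313.5]
eef_rot: [3.141, -0.697, 1.696]
wrist_force: [-0.1, -0.4, 0.2]
finger_gap: 75.1
finger_force: 0.0
```

```bash
python3 - <<'E'
from h import *
a=camera("scene");b=camera("top")
cv2.imwrite("pics/s4.png",np.vstack([cv2.resize(a[100:360,340:640],None,fx=1.2,fy=1.2),cv2.resize(b[150:320,60:360],None,fx=1.2,fy=1.2)])[:,:,::-1])
s=read_state(); print(s["eef_pos"],s["wrist_force"],s["finger_gap"],s["clock"])
c,bx=blob(masks(b)["blue"],(40,150,300,320)); print(cv2.contourArea(c),ray("top",bx.mean(0),205))
E
```

```text
[487.80471809 131.01716929 312.27523686] [ 0.28864541 -0.57042782  0.28672397] 74.88588281798788 9.6667
518.5 [[455.37055483 386.19369208 205.        ]]
```

View pics/s4.png

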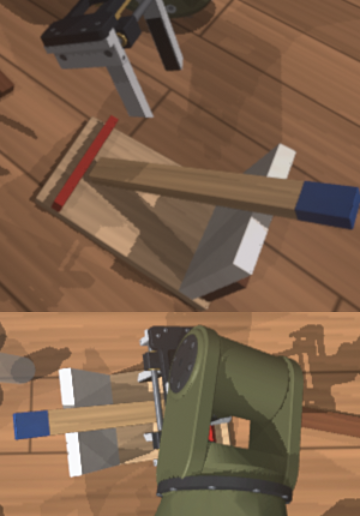

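The guide leans on the wall, released, with its foot just inside the red stop. I'll check the foot gap and height using both views.

```bash
python3 - <<'E'
from h import *
np.set_printoptions(precision=1,suppress=True)
P=[];uv=[];W={}
for n in("scene","top"):
    im=camera(n); m=camera_model(n); f=200/np.tan(np.radians(m["vfov"]/2))
    K=np.array([[f,0,m["cx"]],[0,f,m["cy"]],[0,0,1]]); P.append(K@np.c_[m["R"],m["t"]])
    c,b=blob(masks(im)["blue"],(580,200,640,330) if n=="scene" else (40,150,300,320)); M=cv2.moments(c); uv.append(np.array([M["m10"]/M["m00"],M["m01"]/M["m00"]])); print(n,b.ravel())
    if n=="scene": A=im
X=cv2.triangulatePoints(P[0],P[1],uv[0],uv[1]).ravel(); X=X[:3]/X[3]
a=np.radians(97.26); S=np.array([[np.cos(a),-np.sin(a),0],[np.sin(a),np.cos(a),0],[0,0,1]]); o=np.array([473,253.1,0])
print("blue stand",S.T@(X-o))
V=cv2.resize(A[180:290,370:490],None,fx=5,fy=5,interpolation=cv2.INTER_CUBIC)
for x,y,z in [(-90,20,18),(-90,-20,18),(-69,20,18),(-69,-20,18),(-90,20,31.5),(-90,-20,31.5),(-84.5,20,31.5),(-84.5,-20,31.5)]:
    p=P[0]@np.r_[S@[x,y,z]+o,1]; q=((p[:2]/p[2]-[370,180])*5).astype(int); cv2.circle(V,tuple(map(int,q)),3,(0,255,0) if z==18 else (255,0,255) if x==-90 else (0,255,255),-1)
cv2.imwrite("pics/z.png",V[:,:,::-1])
E
```

```text
scene [629.2 287.1 636.  256.8 641.1 257.9 634.2 288.3]
top [ 70.5 235.   98.2 232.2 100.2 252.5  72.5 255.2]
blue stand [144.    1.6 211.1]
```

View pics/z.png

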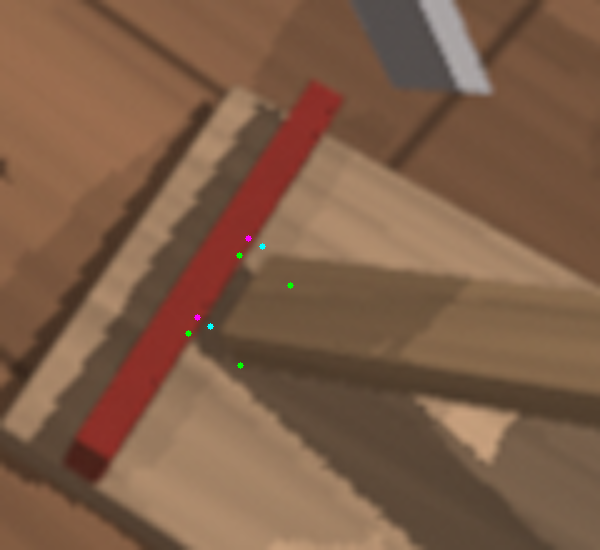

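The zoom at scale 2.8 px/mm shows the upper foot edge 9–10 mm off the stop face. That puts the foot at x ≈ -75, and the top view says -78.5. Both are inside the -98…-69 band, and the guide is square, released and clear of the gripper. The triangulated blue point isn't usable, because the scene mask was cut off at the picture edge. I'm handing it in.

```bash
python3 -c "
from cell import *
print(sign_off())"
```

```text
the job is handed in; nothing more can be done
None
```

I leaned the pale guide on the stand and let go of it: blue end up over the white wall, plain end on the base about 5–10 mm from the red stop. The dark guide was not touched; the job is handed in at about 10 s, but the hand-in gave no verdict.

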